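# Feed a tray of optical posts to the parts counter

### The job

Carry the orange tray by its handle to the steel feed hopper and tip all four aluminium posts out of its open front into the hopper, then stand the empty tray upright in the middle of its blue mat and let go of it. Then press the red tally plunger right down to its stop and let it spring back up. Leave the other things on the bench where they are.

Things in the scene. Friction and masses are not known exactly. Their poses are not given: they have to be found in the camera images.
- tray: orange tray, 160 x 150 x 106 mm, 0.2 kg. Origin: centre of underside, z up; floor 4 mm. Back wall x=75 mm, side walls y=+-75, all 42 high; front open: floor ramps up from x=-45 to the pouring lip at x=-85, 15 mm above the underside. Handle: black bar along y between side uprights, centre x=0, 95 mm above the underside, 16 thick (x), 22 high (z). About 70 mm free under the bar.
- mat: flat blue mat, 220 x 200 x 3 mm, fixed on the bench, the tray's place. Origin: centre of its underside; its top is 3 mm higher.
- hopper: feed hopper of a bench parts counter, fixed: steel open-topped box with yellow rim on a white base, 230 (x) x 220 (y) mm outside, rim 140 mm above the bench, walls 4 mm, inside sloping down to a floor at 50 mm. Origin: centre of its underside.
- tally_base: grey block 80 x 80 x 35 mm, fixed, that carries the red plunger on its vertical axis. Origin: centre of its underside.
- tally_top (a point): centre of the top of the red mushroom plunger head (48 mm across), 76 mm above the bench when up; moves with the head.
- tally (a joint): travel of the plunger: 0 up, 0.015 m fully down on its stop; a spring returns it (about 3 N to start, 9 N at the stop).
- post0: aluminium post, a cylinder 26 mm in diameter and 60 mm long with a dark foot and a brass band, 0.085 kg, starts lying in the tray. Origin: its centre; y along its axis.
- post1: aluminium post, a cylinder 26 mm in diameter and 60 mm long with a dark foot and a brass band, 0.085 kg, starts lying in the tray. Origin: its centre; y along its axis.
- post2: aluminium post, a cylinder 26 mm in diameter and 60 mm long with a dark foot and a brass band, 0.085 kg, starts lying in the tray. Origin: its centre; y along its axis.
- post3: aluminium post, a cylinder 26 mm in diameter and 60 mm long with a dark foot and a brass band, 0.085 kg, starts lying in the tray. Origin: its centre; y along its axis.
- spool: grey fibre spool with yellow winding and a black cross on top, 124 mm across, 32 mm high, bystander; origin: centre of its underside.
- tester: blue handheld tester, 150 x 75 x 34 mm, bystander; origin: centre of its underside.
- fitting_box: clear box with brass fittings, 120 x 100 x 28 mm, bystander; origin: centre of its underside.
- driver: screwdriver with red handle, 180 mm long, lying, bystander; origin: middle of its length, on its underside.
- mug: blue mug, 80 mm across, 95 mm high, bystander; origin: centre of its underside.
- wipes: white jar with green cap, 70 mm across, 110 mm high, bystander; origin: centre of its underside.
- cleaner: light blue connector cleaner, 160 x 35 x 30 mm, bystander; origin: centre of its underside.
Things that resemble listed ones, but are neither listed nor needed, are in the scene too. Leave any green look-alike of the tray alone. Leave any purple look-alike of the post0 alone.

How it is judged:
On the way, in this order (a step that is already met when the one before it is completed fails the run):
1. all four posts are inside the hopper, tipped from the tray (which is still held tilted, above the hopper) (x of post0 in the frame of hopper between -0.115 and 0.115 m and y of post0 in the frame of hopper between -0.11 and 0.11 m and z of post0 in the frame of hopper between 0.04 and 0.135 m and x of post1 in the frame of hopper between -0.115 and 0.115 m and y of post1 in the frame of hopper between -0.11 and 0.11 m and z of post1 in the frame of hopper between 0.04 and 0.135 m and x of post2 in the frame of hopper between -0.115 and 0.115 m and y of post2 in the frame of hopper between -0.11 and 0.11 m and z of post2 in the frame of hopper between 0.04 and 0.135 m and x of post3 in the frame of hopper between -0.115 and 0.115 m and y of post3 in the frame of hopper between -0.11 and 0.11 m and z of post3 in the frame of hopper between 0.04 and 0.135 m and angle between tray's own z axis and vertical above 0.2 rad and height (world z) of tray above 0.1 m and horizontal distance between tray and hopper below 0.25 m), for 0.1 s.
2. the empty tray stands upright on the middle of the mat, let go (horizontal distance between tray and mat below 0.04 m and angle between tray's own z axis and vertical below 0.08 rad and height (world z) of tray below 0.009 m and contact force between the fingers and tray below 0.1 N and linear speed of tray below 0.02 m/s), for 0.2 s.
3. the plunger is pressed down to its stop (value of joint tally above 0.013 m), for 0.05 s.
At the end, for the whole second after the job is handed in: All four posts lie at rest inside the hopper, their centres below its rim; the tray stands upright (within 0.08 rad) and at rest on the mat, its centre within 40 mm of the mat's centre, not touched by the fingers; the plunger is back up (within 2 mm) (all of step 2 and x of post0 in the frame of hopper between -0.115 and 0.115 m and y of post0 in the frame of hopper between -0.11 and 0.11 m and z of post0 in the frame of hopper between 0.04 and 0.135 m and x of post1 in the frame of hopper between -0.115 and 0.115 m and y of post1 in the frame of hopper between -0.11 and 0.11 m and z of post1 in the frame of hopper between 0.04 and 0.135 m and x of post2 in the frame of hopper between -0.115 and 0.115 m and y of post2 in the frame of hopper between -0.11 and 0.11 m and z of post2 in the frame of hopper between 0.04 and 0.135 m and x of post3 in the frame of hopper between -0.115 and 0.115 m and y of post3 in the frame of hopper between -0.11 and 0.11 m and z of post3 in the frame of hopper between 0.04 and 0.135 m and value of joint tally below 0.002 m and linear speed of each of post0, post1, post2, post3 below 0.03 m/s).
It fails at once if one of the other loose things on the bench is moved by more than 30 mm (distance of any of spool, tester, fitting_box, driver, mug, wipes, cleaner from where it was at the start of the episode above 0.03 m).
It also fails if it takes over 72 s, if anything falls off the work surface, if the arm or the gripper's body presses on something with over 40 N, if the wrist force passes 120 N, or if a joint passes its speed limit or range.

### The arm

A 6-joint arm with a two-finger parallel gripper is mounted at the origin on the work surface. World frame = base frame: x ahead of the robot, y to its left, z up, the work surface at z = 0. Lengths are in m, angles in rad, forces in N, time in s.
With the tool pointing down it reaches from about 0.425 to 0.95 m from the base axis. Payload 3.5 kg.
Tool frame: the origin (TCP) lies midway between the tips of the shut fingers; the grasp point (between the pads) lies 19 mm behind it; z points along the fingers, y is the line along which they close (so a half turn about z gives the same grasp; the last joint's range is limited). The gripper opens to 85 mm and grips with 20 to 120 N. Pads are 22 mm wide; open, the fingers measure 114 mm over their backs; the gripper's body (76 mm by 85 mm) begins 54 mm behind the grasp point. The pads swing forward as they close: fully open they stand 13 mm farther back than shut.
Start: joints at [0.964, 0.286, 1.577, -0, 1.279, -0.15], TCP at [0.298, 0.606, 0.231] pointing down, gripper open.
Joint ranges: [-2.77, 2.77], [-0.9, 2.22], [0.21, 2.48], [-1.53, 4.67], [0.24, 2.81], [-2.84, 2.84]. Speed limits (rad/s): [2.79, 2.79, 3.14, 3.14, 3.14, 3.14].

### API

Orientations are given as a unit quaternion [x, y, z, w].
In Python, from plant import ctrl gives the robot as it stands.
- The arm moves only by the tool move_arm, never from a script. Its argument "plan" is a list of rows, each an object of numbers: "x", "y", "z": the shift along the tool's x, y, z in m; "yaw": the turn about the tool's z in rad; "fingers": the closure, from 0 (fully open) to 1 (shut). In form: [{"x": .., "y": .., "z": .., "yaw": .., "fingers": ..}, ...]. A call has 1 to 5 rows; each row is the pose to reach, as a shift and turn from the pose commanded when the call began, along the tool's axes at that moment; what a row does not reach only later rows make up. A row lasts 1/10 s, in which the tool goes at most 50 mm and 8.59 degrees, less where a joint would pass 70% of its speed; a pose out of reach is approached as far as the arm can. A call with a gripper value outside its range is refused whole. The fingers move at their own pace and stop on an object; "force" is the grip in N (left out, the last holds). Time passes only in rows, so rows that repeat a pose let the fingers close. It gives the time, the measured TCP pose, the force, the opening and the grip force at its end, in the units of the state.
- ctrl.get_state(): the state, without advancing time (a new reading comes with each control period).
- ctrl.read_camera(name): name is "scene" or "top" or "wrist"; returns the picture (480x640x3 uint8, red, green, blue); there is no depth.
- ctrl.camera_model(name): a dict with "intrinsics" (3x3 intrinsics, pixels), "cam_to_world" (4x4, takes a point from camera to world coordinates); the wrist camera has in their place "tool_from_camera" (4x4, takes a point from camera to tool coordinates, whose origin is the TCP and whose axes are the flange's). Camera axes: x right, y up, looking along -z (the intrinsics and any distortion apply to the point x, -y, -z); pixel columns grow to the right and rows downward; lengths in m; the calibration is good to about 2 mm. A picture is of the moment at which its call begins: read the wrist's pose just before it. camera_model takes no time and is no camera call.
- ctrl.sign_off(): hands the job in; it is judged then, once.
The state is a dict: "time": time; "qpos": joint angles; "dq": joint speeds; "joint_efforts": joint torques, N m; "eef_pos": TCP position; "tcp_rot": TCP orientation; "contact_force": force on the tool from outside, world axes, zero at the start; "wrist_torque": the same for the moment, N m; "opening": opening from 0.0 (shut) to 1.0 (fully open); "finger_force": force on a finger pad.
Only numpy, scipy, OpenCV 4.12 (cv2) and the standard library are available. Lean on these libraries where they do the work, as an engineer would, in place of code of your own. Each camera call takes 0.05 s, during which the arm holds its last target. There are 200 camera calls.

## Working session

There is one attempt and no reset: what is moved stays moved. The work goes in short steps, Python scripts to look and compute and a tool call to move; the robot and the scene stay as the last step left them, time stands still between calls to the robot, and variables do not carry over. Pictures are saved under pics/ and viewed, at most 10 in all, crops included, and the job is handed in when it is done.

Besides the shell and the picture viewer there is one more tool, called after "Request:" by a JSON object that holds its "name" and its "arguments". move_arm: Moves the arm, as the interface text tells. Its arguments: {"type":"object","properties":{"plan":{"type":"array"},"force":{"type":"number"}},"required":["plan"]}

```bash
ls; mkdir -p pics; cat > h.py <<'E'
import numpy as np, cv2
from scipy.spatial.transform import Rotation as R
from plant import ctrl
def shot(n,f):
    im=ctrl.read_camera(n)[:,:,::-1].copy(); cv2.imwrite('pics/'+f,im); return im
def ray(n,uv,cw=None):
    m=ctrl.camera_model(n); K=np.array(m['intrinsics']); D=m.get('distortion')
    T=np.array(m['cam_to_world']) if cw is None else cw
    p=cv2.undistortPoints(np.array([[uv]],float),K,None if D is None else np.array(D,float))[0,0]
    d=T[:3,:3]@np.array([p[0],-p[1],-1]); return T[:3,3],d/np.linalg.norm(d)
def onz(n,uv,z,cw=None):
    o,d=ray(n,uv,cw); return o+d*(z-o[2])/d[2]
def totool(dw):  # world shift -> tool axes
    return R.from_quat(ctrl.get_state()['tcp_rot']).inv().apply(dw)
E
python3 - <<'E'
from h import *
for n in ('scene','top','wrist'):
    m=ctrl.camera_model(n); print(n,{k:np.round(v,3).tolist() if not isinstance(v,str) else v for k,v in m.items()})
s=ctrl.get_state(); print(s)
a=shot('top','top0.png'); b=shot('scene','scene0.png')
E
```

```text
pics
scene {'intrinsics': [[534.866, 0.0, 322.185], [0.0, 534.866, 245.785], [0.0, 0.0, 1.0]], 'cam_to_world': [[0.717, -0.509, 0.476, 1.136], [0.697, 0.528, -0.485, -0.643], [-0.005, 0.679, 0.734, 1.061], [0.0, 0.0, 0.0, 1.0]]}
top {'intrinsics': [[589.142, 0.0, 314.51], [0.0, 589.142, 236.641], [0.0, 0.0, 1.0]], 'cam_to_world': [[0.061, 0.972, -0.227, 0.116], [-0.998, 0.06, -0.008, -0.002], [0.006, 0.227, 0.974, 1.701], [0.0, 0.0, 0.0, 1.0]]}
wrist {'intrinsics': [[356.884, 0.0, 321.177], [0.0, 356.884, 235.871], [0.0, 0.0, 1.0]], 'tool_from_camera': [[-0.0, 0.959, 0.285, 0.071], [1.0, -0.0, 0.001, -0.0], [0.001, 0.285, -0.959, -0.143], [0.0, 0.0, 0.0, 1.0]]}
{'time': 0.0, 'qpos': array([ 9.63996190e-01,  2.87183319e-01,  1.57819950e+00, -5.23061814e-06,
        1.27858048e+00, -1.49990276e-01]), 'dq': array([ 0.00098789, -0.00148938, -0.00054356,  0.00184821,  0.00095399,
        0.00054902]), 'joint_efforts': array([-6.39827408e-05, -4.05988455e+01, -2.92624998e+01, -1.65133329e-04,
        5.93377888e-03,  3.74080670e-06]), 'eef_pos': array([0.29732075, 0.60525359, 0.22992322]), 'tcp_rot': array([ 2.26423273e-01,  9.74028283e-01, -1.10239792e-03, -4.35567582e-04]), 'contact_force': array([ 0.81106548, -0.12958713, -0.07284064]), 'wrist_torque': array([ 0.01385545, -0.04690931,  0.00951188]), 'finger_force': 0.0, 'opening': 0.9972450041126185}
```

View pics/top0.png

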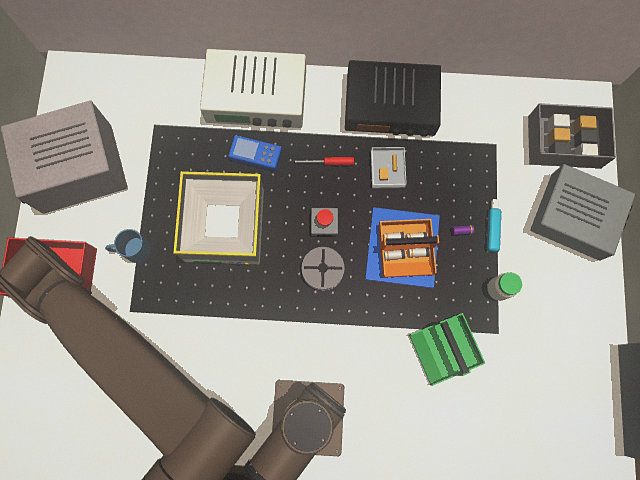

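View pics/scene0.png

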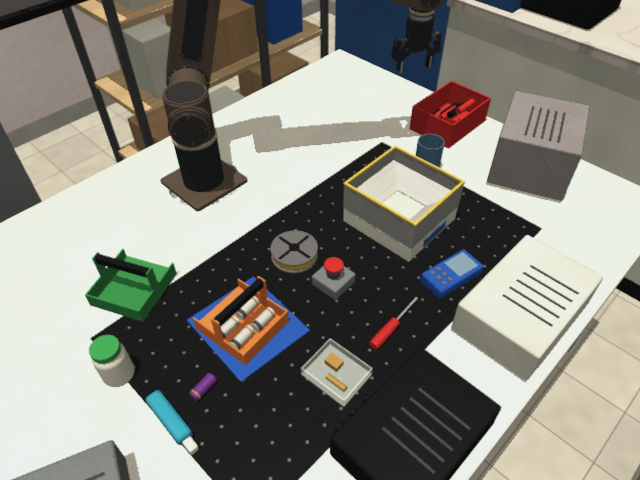

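Candidates (top view): orange tray (407,249) with black bar versus green look-alike (446,349) and red box (50,265). Posts are silver in the orange tray, and the purple look-alike is at (462,230). The plunger is at (324,217) and the hopper at (220,216). I choose the orange tray and check it in a close crop, including where its open front is.

```bash
python3 - <<'E'
import cv2,numpy as np
a=cv2.imread('pics/top0.png')[200:295,360:445]; b=cv2.imread('pics/scene0.png')[265:385,180:315]
a=cv2.resize(a,(395,440),interpolation=3); b=cv2.resize(b,(400,440),interpolation=3)
cv2.imwrite('pics/crop.png',np.hstack([a,b]))
E
```

```text
(no output)
```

View pics/crop.png

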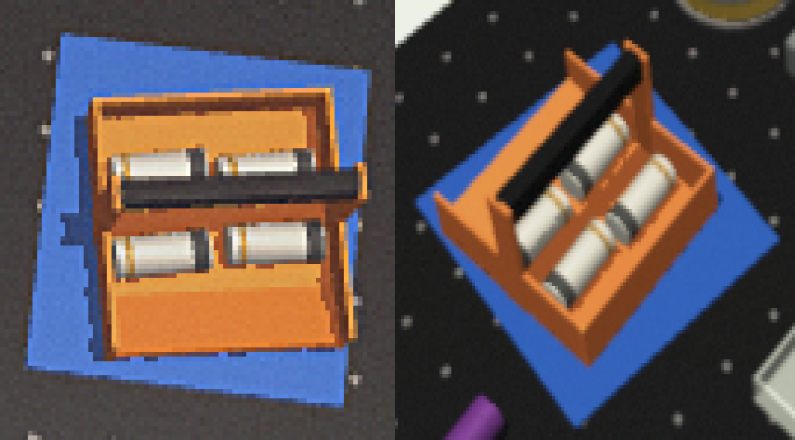

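The crop shows the orange tray with a black bar and four silver posts. The open ramp front faces the robot (bottom of the top view), and the back wall faces away. Now I measure it.

```bash
cat >> h.py <<'E'
def blob(im,lo,hi,roi):
    x0,y0,x1,y1=roi; m=np.zeros(im.shape[:2],np.uint8)
    m[y0:y1,x0:x1]=cv2.inRange(cv2.cvtColor(im,cv2.COLOR_BGR2HSV),lo,hi)[y0:y1,x0:x1]; return m
def quad(n,m,z):  # min-area rectangle of mask, cast to plane z
    h=cv2.convexHull(cv2.findNonZero(m)); P=np.array([onz(n,p[0],z)[:2] for p in h],np.float32)
    return cv2.minAreaRect(P)
E
python3 - <<'E'
from h import *
t=cv2.imread('pics/top0.png'); s=cv2.imread('pics/scene0.png')
print('mat',quad('top',blob(t,(105,120,80),(125,255,255),(355,195,450,300)),.003))
print('mat sc',quad('scene',blob(s,(105,150,80),(125,255,255),(170,260,320,390)),.003))
print('hopper',quad('top',blob(t,(22,150,120),(35,255,255),(165,160,275,270)),.14))
print('hopper sc',quad('scene',blob(s,(22,150,120),(35,255,255),(330,140,480,235)),.14))
print('floor', [onz('top',p,.05)[:2].round(3) for p in((206,205),(239,205),(239,237),(206,237))])
for n,im,roi in(('top',t,(300,200,345,240)),('scene',s,(310,250,360,290))):
    print('plunger',n,quad(n,blob(im,(0,150,130),(8,255,255),roi),.074))
# handle bar: dark pixels within the tray
m=blob(t,(0,0,0),(179,120,60),(384,228,440,250)); m=cv2.morphologyEx(m,cv2.MORPH_OPEN,np.ones((3,3)))
print('bar top',quad('top',m,.107)); cv2.imwrite('pics/m.png',m)
# uprights' tops: leftmost / rightmost in crop, plus scene
print('bar ends top',[onz('top',p,.109)[:2].round(3) for p in((385.5,240),(437.5,239))])
print('bar ends sc',[onz('scene',p,.107)[:2].round(3) for p in((180+503*135/400,265+195*120/440),(180+641*135/400-54*0-80*0,265+50*120/440))])
E
```

```text
mat ((0.49746644496917725, -0.24953830242156982), (0.20045717060565948, 0.22026869654655457), 86.31774139404297)
mat sc ((0.4985314607620239, -0.2505405843257904), (0.2020520120859146, 0.22255806624889374), 86.19322967529297)
hopper ((0.5199311375617981, 0.28057265281677246), (0.25442856550216675, 0.222958505153656), 1.6473156213760376)
hopper sc ((0.5329590439796448, 0.2784106433391571), (0.23614469170570374, 0.22640381753444672), 1.5623067617416382)
floor [array([0.575, 0.332]), array([0.581, 0.236]), array([0.486, 0.228]), array([0.48 , 0.322])]
plunger top ((0.5555994510650635, -0.01404072716832161), (0.04441428184509277, 0.042931050062179565), 3.416910171508789)
plunger scene ((0.5581355094909668, -0.01613663136959076), (0.04640871286392212, 0.04824303090572357), 43.955711364746094)Traceback (most recent call last):
  File "<stdin>", line 12, in <module>
  File "h.py", line 19, in quad
    h=cv2.convexHull(cv2.findNonZero(m)); P=np.array([onz(n,p[0],z)[:2] for p in h],np.float32)
cv2.error: OpenCV(4.12.0) /io/opencv/modules/imgproc/src/convhull.cpp:143: error: (-215:Assertion failed) total >= 0 && (depth == CV_32F || depth == CV_32S) in function 'convexHull'
```

```bash
python3 - <<'E'
from h import *
t=cv2.imread('pics/top0.png')
print(t[232:250,410].tolist())
m=((t.max(2)<60)*255).astype(np.uint8); k=np.zeros_like(m); k[234:248,386:437]=m[234:248,386:437]
n,l,st,_=cv2.connectedComponentsWithStats(k); i=1+st[1:,4].argmax(); k=((l==i)*255).astype(np.uint8)
print(st[i],quad('top',k,.109))
o=blob(t,(5,130,60),(18,255,255),(370,205,445,290)); print('orange',quad('top',o,.05))
print('lip',[onz('top',p,.018)[:2].round(4) for p in((360+110/4.65,200+353/4.63),(360+340/4.65,200+347/4.63))])
print('back',[onz('top',p,.045)[:2].round(4) for p in((360+93/4.65,200+98/4.63),(360+330/4.65,200+90/4.63))])
print('upr',[onz('top',p,.109)[:2].round(4) for p in((360+112/4.65,200+192/4.63),(360+362/4.65,200+181/4.63))])
E
```

```text
[[65, 151, 226], [98, 145, 193], [124, 161, 185], [57, 132, 185], [57, 155, 222], [48, 102, 145], [47, 51, 65], [61, 60, 65], [68, 64, 72], [64, 64, 72], [59, 59, 63], [42, 35, 35], [53, 90, 124], [58, 97, 176], [39, 87, 168], [43, 87, 170], [61, 88, 135], [193, 201, 206]]
[387 241  50   4  79] ((0.48561912775039673, -0.25882628560066223), (0.0047175465151667595, 0.13651378452777863), 6.334306716918945)
orange ((0.48597052693367004, -0.2626234292984009), (0.1639856994152069, 0.1710367500782013), 6.5132622718811035)
lip [array([ 0.4029, -0.1952]), array([ 0.4155, -0.338 ])]
back [array([ 0.5594, -0.176 ]), array([ 0.5738, -0.324 ])]
upr [array([ 0.4848, -0.1827]), array([ 0.5008, -0.3315])]
```

Request:
{"name": "move_arm", "arguments": {"plan": [{"x": -0.044,"y": -0.021,"z": -0.01,"yaw": 0.15,"fingers": 0},{"x": -0.088,"y": -0.042,"z": -0.02,"yaw": 0.3,"fingers": 0},{"x": -0.132,"y": -0.063,"z": -0.03,"yaw": 0.45,"fingers": 0},{"x": -0.176,"y": -0.084,"z": -0.04,"yaw": 0.6,"fingers": 0},{"x": -0.22,"y": -0.105,"z": -0.04,"yaw": 0.75,"fingers": 0}]}}

```text
time: 0.6
eef_pos: [0.4501, 0.4133, 0.2729]
tcp_rot: [0.57, 0.822, 0.001, 0.001]
contact_force: [-0.1, -0.3, 0.2]
opening: 0.999
finger_force: 0.0
```

```bash
cat >> h.py <<'E'
def go(p,yaw):  # print shift/turn in tool axes to reach world p with tool y at world angle yaw
    s=ctrl.get_state(); r=R.from_quat(s['tcp_rot']); M=r.as_matrix()
    a=np.arctan2(M[1,1],M[0,1]); dy=-((yaw-a+np.pi)%(2*np.pi)-np.pi)
    print('t%.2f'%s['time'],'pos',s['eef_pos'].round(4),'ytool',round(a,3),'tilt',np.arccos(-M[2,2]).round(4),'q6',s['qpos'][5].round(2),'op',round(s['opening'],3),'ff',round(s['finger_force'],1),'F',s['contact_force'].round(1))
    print('shift',r.inv().apply(np.array(p)-s['eef_pos']).round(4),'yaw',round(dy,3))
E
python3 -c "
from h import *
go((.5,.15,.28),.1); go((.492,-.257,.2),.1)"
```

```text
t0.60 pos [0.4501 0.4133 0.2729] ytool 0.358 tilt 0.0027 q6 0.22 op 0.999 ff 0.0 F [-0.1 -0.3  0.2]
shift [-0.2641 -0.0456 -0.0074] yaw 0.258
t0.60 pos [0.4501 0.4133 0.2729] ytool 0.358 tilt 0.0027 q6 0.22 op 0.999 ff 0.0 F [-0.1 -0.3  0.2]
shift [-0.6425 -0.196   0.072 ] yaw 0.258
```

Request:
{"name": "move_arm", "arguments": {"plan": [{"x": -0.047,"y": -0.008,"z": 0,"yaw": 0.06},{"x": -0.094,"y": -0.016,"z": 0,"yaw": 0.12},{"x": -0.141,"y": -0.024,"z": 0,"yaw": 0.18},{"x": -0.188,"y": -0.032,"z": 0,"yaw": 0.258},{"x": -0.235,"y": -0.041,"z": 0,"yaw": 0.258}]}}

```text
validation failed for argument at $.pl...
```

Request:
{"name": "move_arm", "arguments": {"plan": [{"x": -0.049,"y": -0.005,"z": 0},{"x": -0.098,"y": -0.01,"z": 0},{"x": -0.147,"y": -0.015,"z": 0},{"x": -0.196,"y": -0.02,"z": 0},{"x": -0.24,"y": -0.025,"z": 0}]}}

```text
validation failed for argument at $.pl...
```

```bash
python3 -c "
from h import *
go((.492,-.257,.2),.1)"
```

```text
t0.60 pos [0.4501 0.4133 0.2729] ytool 0.358 tilt 0.0027 q6 0.22 op 0.999 ff 0.0 F [-0.1 -0.3  0.2]
shift [-0.6425 -0.196   0.072 ] yaw 0.258
```

Request:
{"name": "move_arm", "arguments": {"plan": [{"x": -0.047,"y": -0.008,"z": 0,"yaw": 0.06,"fingers": 0},{"x": -0.094,"y": -0.016,"z": 0,"yaw": 0.12,"fingers": 0},{"x": -0.141,"y": -0.024,"z": 0,"yaw": 0.18,"fingers": 0},{"x": -0.188,"y": -0.032,"z": 0,"yaw": 0.258,"fingers": 0},{"x": -0.235,"y": -0.041,"z": 0,"yaw": 0.258,"fingers": 0}]}}

```text
time: 1.1
eef_pos: [0.4939, 0.1784, 0.2709]
tcp_rot: [0.669, 0.743, -0.0, -0.0]
contact_force: [0.7, 0.2, 0.2]
opening: 0.996
finger_force: 0.0
```

Request:
{"name": "move_arm", "arguments": {"plan": [{"x": -0.049,"y": -0.005,"z": 0,"yaw": 0,"fingers": 0},{"x": -0.098,"y": -0.01,"z": 0,"yaw": 0,"fingers": 0},{"x": -0.147,"y": -0.015,"z": 0,"yaw": 0,"fingers": 0},{"x": -0.196,"y": -0.02,"z": 0,"yaw": 0,"fingers": 0},{"x": -0.24,"y": -0.025,"z": 0,"yaw": 0,"fingers": 0}]}}

```text
time: 1.6
eef_pos: [0.494, -0.0631, 0.271]
tcp_rot: [0.669, 0.743, -0.0, -0.0]
contact_force: [0.5, -0.5, -0.5]
opening: 1.002
finger_force: 0.0
```

```bash
python3 -c "
from h import *
go((.492,-.257,.2),.1)"
```

```text
t1.60 pos [ 0.494  -0.0631  0.271 ] ytool 0.105 tilt 0.0003 q6 -0.44 op 1.002 ff 0.0 F [ 0.5 -0.5 -0.5]
shift [-0.1926 -0.0224  0.071 ] yaw 0.005
```

Request:
{"name": "move_arm", "arguments": {"plan": [{"x": -0.048,"y": -0.006,"z": 0.01,"yaw": 0,"fingers": 0},{"x": -0.096,"y": -0.012,"z": 0.02,"yaw": 0,"fingers": 0},{"x": -0.144,"y": -0.018,"z": 0.04,"yaw": 0,"fingers": 0},{"x": -0.1926,"y": -0.0224,"z": 0.07,"yaw": 0.005,"fingers": 0},{"x": -0.1926,"y": -0.0224,"z": 0.07,"yaw": 0.005,"fingers": 0}]}}

```text
time: 2.1
eef_pos: [0.4906, -0.2576, 0.1973]
tcp_rot: [0.672, 0.74, -0.001, -0.003]
contact_force: [0.1, -0.1, -0.6]
opening: 0.998
finger_force: 0.0
```

```bash
cat >> h.py <<'E'
def wcw(s):
    T=np.eye(4); T[:3,:3]=R.from_quat(s['tcp_rot']).as_matrix(); T[:3,3]=s['eef_pos']
    return T@np.array(ctrl.camera_model('wrist')['tool_from_camera'])
E
python3 - <<'E'
from h import *
s=ctrl.get_state(); im=shot('wrist','w1.png'); go((.492,-.257,.12),.1)
cw=wcw(s); np.save('cw.npy',cw)
E
```

```text
t2.15 pos [ 0.4909 -0.2569  0.1977] ytool 0.097 tilt 0.0058 q6 -0.76 op 0.996 ff 0.0 F [ 0.2 -1.4 -0.2]
shift [-0.0005  0.0014  0.0777] yaw -0.003
```

View pics/w1.png

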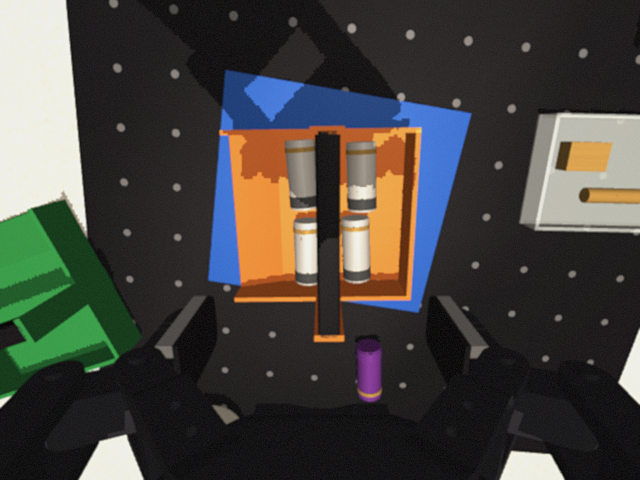

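The wrist picture shows the bar upright from (328,132) to (327,335), centred between the fingers at (195,320) and (455,320). The four posts lie on both sides of it, and the purple post is outside the tray at (369,370).

```bash
python3 - <<'E'
from h import *
cw=np.load('cw.npy'); a=onz('wrist',(328,127),.109,cw); b=onz('wrist',(329,340),.109,cw); c=(a+b)/2
print(a,b,c, np.arctan2(b[0]-a[0],a[1]-b[1])); go((c[0],c[1],.078),np.arctan2(b[0]-a[0],a[1]-b[1]))
E
```

```text
[ 0.4880053  -0.18384526  0.109     ] [ 0.50400096 -0.33343958  0.109     ] [ 0.49600313 -0.25864242  0.109     ] 0.10652218439697173
t2.15 pos [ 0.4909 -0.2569  0.1977] ytool 0.097 tilt 0.0058 q6 -0.76 op 0.996 ff 0.0 F [ 0.2 -1.4 -0.2]
shift [-0.0027  0.0055  0.1197] yaw -0.01
```

Request:
{"name": "move_arm", "arguments": {"plan": [{"x": -0.002,"y": 0.004,"z": 0.04,"yaw": -0.008,"fingers": 0},{"x": -0.002,"y": 0.004,"z": 0.08,"yaw": -0.008,"fingers": 0},{"x": -0.002,"y": 0.004,"z": 0.12,"yaw": -0.008,"fingers": 0},{"x": -0.002,"y": 0.004,"z": 0.12,"yaw": -0.008,"fingers": 0},{"x": -0.002,"y": 0.004,"z": 0.12,"yaw": -0.008,"fingers": 0.5}], "force": 40}}

```text
time: 2.65
eef_pos: [0.4973, -0.2555, 0.082]
tcp_rot: [0.667, 0.745, 0.0, -0.0]
contact_force: [-0.3, -0.1, 1.3]
opening: 0.857
finger_force: 0.0
```

Request:
{"name": "move_arm", "arguments": {"plan": [{"x": 0,"y": 0,"z": 0,"yaw": 0,"fingers": 1},{"x": 0,"y": 0,"z": 0,"yaw": 0,"fingers": 1},{"x": 0,"y": 0,"z": 0,"yaw": 0,"fingers": 1},{"x": 0,"y": 0,"z": 0,"yaw": 0,"fingers": 1},{"x": 0,"y": 0,"z": 0,"yaw": 0,"fingers": 1}], "force": 40}}

```text
time: 3.15
eef_pos: [0.4967, -0.2571, 0.083]
tcp_rot: [0.667, 0.745, -0.001, -0.0]
contact_force: [-4.5, 0.6, 6.0]
opening: 0.18
finger_force: 40.7
```

```bash
python3 -c "
from h import *
go((.5,-.257,.25),.1)"
```

```text
t3.15 pos [ 0.4967 -0.2571  0.083 ] ytool 0.11 tilt 0.0015 q6 -0.77 op 0.18 ff 40.7 F [-4.5  0.6  6. ]
shift [-0.0004  0.0031 -0.167 ] yaw 0.01
```

Request:
{"name": "move_arm", "arguments": {"plan": [{"x": 0,"y": 0,"z": -0.02,"yaw": 0,"fingers": 1},{"x": 0,"y": 0,"z": -0.06,"yaw": 0,"fingers": 1},{"x": 0,"y": 0,"z": -0.1,"yaw": 0,"fingers": 1},{"x": 0,"y": 0,"z": -0.14,"yaw": 0,"fingers": 1},{"x": 0,"y": 0,"z": -0.18,"yaw": 0,"fingers": 1}], "force": 60}}

```text
time: 3.65
eef_pos: [0.4959, -0.2556, 0.261]
tcp_rot: [0.668, 0.745, -0.0, -0.002]
contact_force: [0.7, -0.9, -5.1]
opening: 0.175
finger_force: 59.3
```

Request:
{"name": "move_arm", "arguments": {"plan": [{"x": 0.02,"y": 0.003,"z": -0.01,"yaw": 0.01,"fingers": 1},{"x": 0.055,"y": 0.008,"z": -0.01,"yaw": 0.03,"fingers": 1},{"x": 0.09,"y": 0.014,"z": -0.01,"yaw": 0.05,"fingers": 1},{"x": 0.125,"y": 0.02,"z": -0.01,"yaw": 0.07,"fingers": 1},{"x": 0.16,"y": 0.026,"z": -0.01,"yaw": 0.08,"fingers": 1}]}}

```text
time: 4.15
eef_pos: [0.5042, -0.0928, 0.2694]
tcp_rot: [0.697, 0.717, -0.0, -0.002]
contact_force: [-0.3, 0.8, -5.1]
opening: 0.174
finger_force: 59.3
```

```bash
python3 - <<'E'
from h import *
shot('scene','s2.png'); go((.587,.279,.26),.03)
E
```

```text
t4.20 pos [ 0.5041 -0.0875  0.2693] ytool 0.031 tilt 0.0092 q6 -0.41 op 0.175 ff 59.3 F [-0.2  5.  -6. ]
shift [0.3637 0.0941 0.0122] yaw 0.001
```

View pics/s2.png

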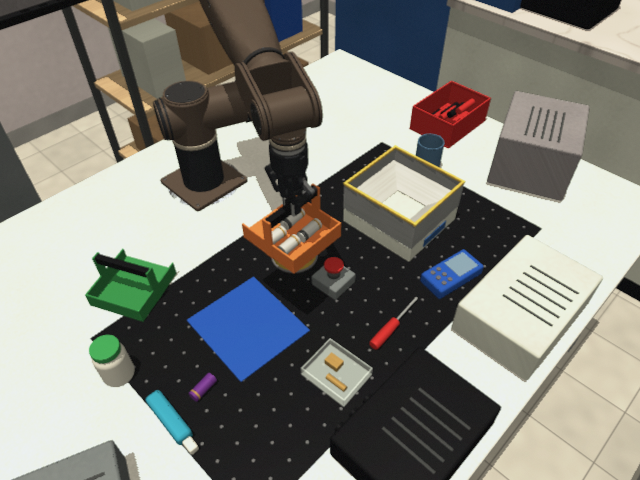

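The tray hangs level at (293,237) with the posts still in it, and the mat is free at (248,330). Next I go on to the hopper.

Request:
{"name": "move_arm", "arguments": {"plan": [{"x": 0.036,"y": 0.009,"z": 0,"yaw": 0,"fingers": 1},{"x": 0.073,"y": 0.018,"z": 0,"yaw": 0,"fingers": 1},{"x": 0.11,"y": 0.028,"z": 0,"yaw": 0,"fingers": 1},{"x": 0.147,"y": 0.038,"z": 0,"yaw": 0,"fingers": 1},{"x": 0.184,"y": 0.048,"z": 0,"yaw": 0,"fingers": 1}]}}

```text
time: 4.7
eef_pos: [0.5472, 0.0921, 0.2695]
tcp_rot: [0.697, 0.717, -0.001, -0.001]
contact_force: [0.4, 0.1, -4.8]
opening: 0.177
finger_force: 59.3
```

Request:
{"name": "move_arm", "arguments": {"plan": [{"x": 0.037,"y": 0.009,"z": 0,"yaw": 0,"fingers": 1},{"x": 0.074,"y": 0.018,"z": 0,"yaw": 0,"fingers": 1},{"x": 0.111,"y": 0.028,"z": 0,"yaw": 0,"fingers": 1},{"x": 0.148,"y": 0.037,"z": 0,"yaw": 0,"fingers": 1},{"x": 0.18,"y": 0.046,"z": 0,"yaw": 0,"fingers": 1}]}}

```text
time: 5.2
eef_pos: [0.588, 0.2736, 0.269]
tcp_rot: [0.697, 0.718, -0.001, -0.001]
contact_force: [0.4, -0.6, -6.0]
opening: 0.177
finger_force: 59.3
```

Request:
{"name": "move_arm", "arguments": {"plan": [{"x": 0,"y": 0,"z": 0.015,"yaw": 0,"fingers": 1},{"x": 0,"y": 0,"z": 0.03,"yaw": 0,"fingers": 1},{"x": 0,"y": 0,"z": 0.03,"yaw": 0,"fingers": 1}]}}

```text
time: 5.5
eef_pos: [0.5861, 0.2704, 0.2355]
tcp_rot: [0.697, 0.717, -0.005, -0.002]
contact_force: [-0.5, -0.6, -7.3]
opening: 0.175
finger_force: 59.2
```

```bash
python3 - <<'E'
from h import *
t=shot('top','t3.png'); s=shot('scene','s3.png'); go((.587,.279,.22),.03)
a=cv2.resize(t[150:290,155:295],(390,390),interpolation=3); b=cv2.resize(s[100:260,320:480],(390,390),interpolation=3)
cv2.imwrite('pics/c3.png',np.hstack([a,b]))
E
```

```text
t5.60 pos [0.588  0.2707 0.2393] ytool 0.028 tilt 0.0039 q6 0.25 op 0.171 ff 59.3 F [-0.1 -0.2 -5. ]
shift [ 0.0084 -0.0007  0.0193] yaw -0.002
```

View pics/c3.png

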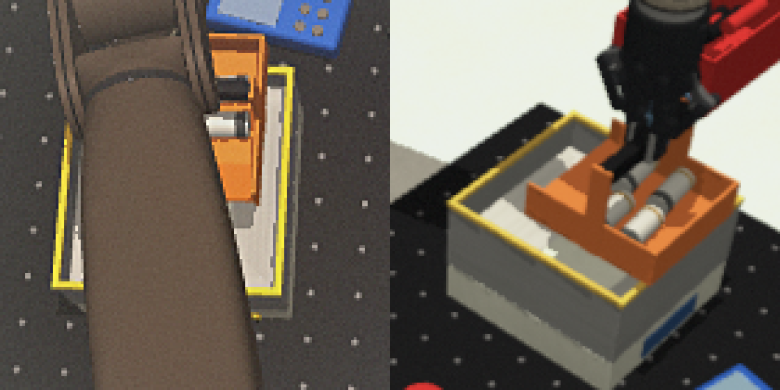

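The tray sits over the hopper with its rear over the far rim and its lip inside, as seen at crop right (530,200) to (735,185). The tool cannot pitch, so I will loosen the grip to 20 N and lower the rear of the floor onto the far rim. The bar then turns in the pads, and the finger opening tells me the tilt.

Request:
{"name": "move_arm", "arguments": {"plan": [{"x": 0.004,"y": 0,"z": 0.012,"yaw": 0,"fingers": 1},{"x": 0.006,"y": 0,"z": 0.02,"yaw": 0,"fingers": 1},{"x": 0.006,"y": -0.005,"z": 0.026,"yaw": 0,"fingers": 1},{"x": 0.006,"y": -0.01,"z": 0.031,"yaw": 0,"fingers": 1},{"x": 0.006,"y": -0.012,"z": 0.033,"yaw": 0,"fingers": 1}], "force": 20}}

```text
time: 6.1
eef_pos: [0.5841, 0.2781, 0.217]
tcp_rot: [0.697, 0.717, 0.01, 0.008]
contact_force: [5.7, -1.7, 10.9]
opening: 0.175
finger_force: 64.0
```

```bash
python3 - <<'E'
from h import *
t=shot('top','t4.png'); s=shot('scene','s4.png'); go((.570,.279,.188),.03)
a=cv2.resize(t[150:290,155:295],(390,390),interpolation=3); b=cv2.resize(s[100:260,320:480],(390,390),interpolation=3)
cv2.imwrite('pics/c4.png',np.hstack([a,b]))
E
```

```text
t6.20 pos [0.5844 0.2781 0.2172] ytool 0.029 tilt 0.0268 q6 0.26 op 0.175 ff 63.0 F [ 5.9 -2.   7.2]
shift [ 0.0013 -0.0151  0.0288] yaw -0.001
```

View pics/c4.png

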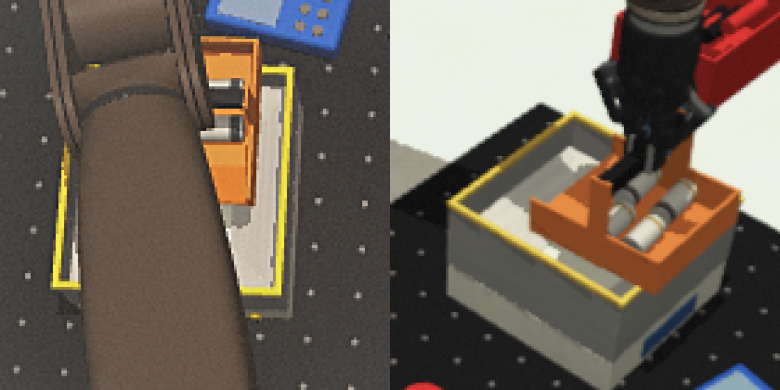

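The lowering rested the rear on the rim, but the grip did not drop to 20 N: it reads 63 N and the fingers are locked. I will open the fingers a controlled amount so the bar can tip between the pads.

Request:
{"name": "move_arm", "arguments": {"plan": [{"x": 0,"y": 0,"z": 0,"yaw": 0,"fingers": 0.8},{"x": 0,"y": 0,"z": 0,"yaw": 0,"fingers": 0.78},{"x": 0,"y": 0,"z": 0,"yaw": 0,"fingers": 0.76},{"x": 0,"y": 0,"z": 0,"yaw": 0,"fingers": 0.76}], "force": 20}}

```text
time: 6.6
eef_pos: [0.5738, 0.2778, 0.2079]
tcp_rot: [0.697, 0.717, -0.003, -0.003]
contact_force: [-7.4, -0.0, 3.8]
opening: 0.237
finger_force: 3.8
```

```bash
cat >> h.py <<'E'
def look(i):
    t=shot('top','t%d.png'%i); s=shot('scene','s%d.png'%i)
    a=cv2.resize(t[150:290,155:295],(390,390),interpolation=3); b=cv2.resize(s[100:260,320:480],(390,390),interpolation=3)
    cv2.imwrite('pics/c%d.png'%i,np.hstack([a,b]))
E
python3 - <<'E'
from h import *
go((.570,.279,.188),.03); look(5)
E
```

```text
t6.60 pos [0.5738 0.2778 0.2079] ytool 0.029 tilt 0.0081 q6 0.26 op 0.237 ff 3.8 F [-7.4 -0.   3.8]
shift [ 0.0014 -0.0036  0.0199] yaw -0.001
```

View pics/c5.png

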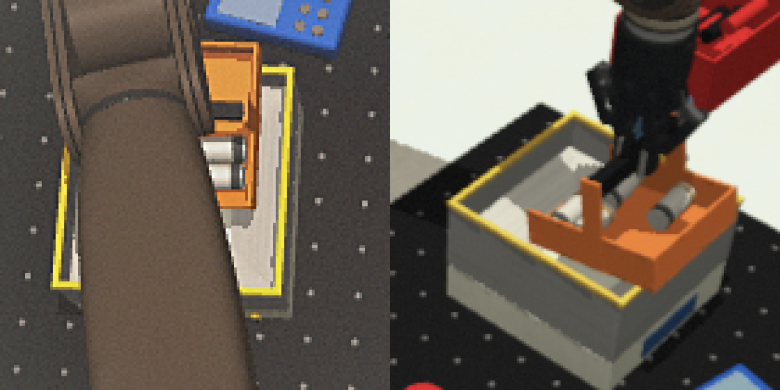

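The tray is tipped about 15°, and the posts have rolled forward against the ramp, at crop (225,160) and (570,205). I continue lowering with a little more gap.

Request:
{"name": "move_arm", "arguments": {"plan": [{"x": 0,"y": 0,"z": 0.004,"yaw": 0,"fingers": 0.74},{"x": 0,"y": 0,"z": 0.008,"yaw": 0,"fingers": 0.72},{"x": 0,"y": 0,"z": 0.012,"yaw": 0,"fingers": 0.71},{"x": 0,"y": 0,"z": 0.015,"yaw": 0,"fingers": 0.7},{"x": 0,"y": 0,"z": 0.015,"yaw": 0,"fingers": 0.7}], "force": 20}}

```text
time: 7.2
eef_pos: [0.5658, 0.2778, 0.1964]
tcp_rot: [0.696, 0.718, -0.013, -0.009]
contact_force: [-34.9, -6.3, 26.8]
opening: 0.301
finger_force: 18.1
```

```bash
cat >> h.py <<'E'
def dark(i):  # numbers without viewing: bright post pixels and orange extent in the scene crop
    s=cv2.imread('pics/s%d.png'%i); h=cv2.cvtColor(s,cv2.COLOR_BGR2HSV)
    o=blob(s,(5,130,60),(18,255,255),(320,100,480,270)); c=max(cv2.findContours(o,0,2)[0],key=cv2.contourArea)
    print('orange box',cv2.boundingRect(c),'area',cv2.contourArea(c))
E
python3 - <<'E'
from h import *
go((.570,.279,.188),.03); look(6)
for i in(3,4,5,6): dark(i)
E
```

```text
t7.20 pos [0.5658 0.2778 0.1964] ytool 0.031 tilt 0.0313 q6 0.26 op 0.301 ff 18.1 F [-34.9  -6.3  26.8]
shift [0.0011 0.0045 0.0082] yaw 0.001
orange box (375, 149, 88, 69) area 2674.5
orange box (378, 155, 85, 66) area 2553.5
orange box (377, 158, 86, 62) area 2423.0
orange box (376, 161, 86, 58) area 2191.0
```

View pics/c6.png

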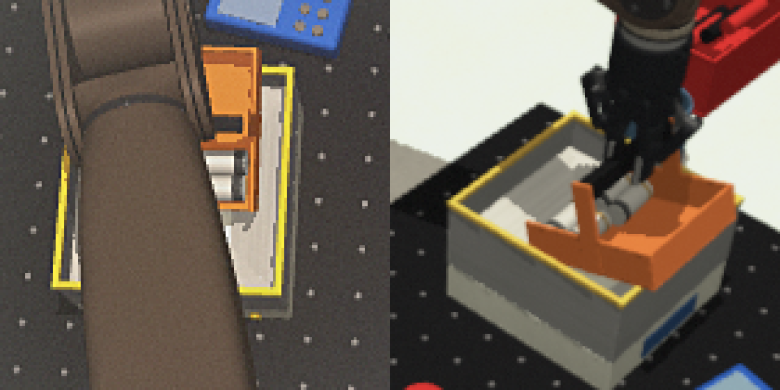

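The picture shows all four posts gathered against the ramp but still in the tray. I measure the tilt from the near side wall: lip at crop (530,243), rear bottom (652,290), rear top (658,246), upright top (583,183).

```bash
python3 - <<'E'
from h import *
def ony(uv,y):
    o,d=ray('scene',uv); return (o+d*(y-o[1])/d[1])
f=lambda c:(320+(c[0]-390)/2.4375,100+c[1]/2.4375)
P={k:ony(f(c),.205) for k,c in dict(lip=(528,243),rb=(652,290),rt=(658,246),up=(583,183)).items()}
for k,v in P.items(): print(k,v[[0,2]].round(4))
d=P['rb']-P['lip']; print('floor tilt (lip is 15 mm up)',np.degrees(np.arctan2(d[2],d[0])))
d=P['rt']-P['rb']; print('back wall lean',np.degrees(np.arctan2(-d[0],d[2])))
E
```

```text
lip [0.5051 0.108 ]
rb [0.6642 0.1449]
rt [0.6615 0.2027]
up [0.5656 0.2264]
floor tilt (lip is 15 mm up) 13.043552014182389
back wall lean 2.749165044333012
```

Request:
{"name": "move_arm", "arguments": {"plan": [{"x": 0,"y": -0.012,"z": 0,"yaw": 0,"fingers": 0.7},{"x": 0,"y": -0.018,"z": 0.003,"yaw": 0,"fingers": 0.7},{"x": 0,"y": -0.024,"z": 0.006,"yaw": 0,"fingers": 0.7},{"x": 0,"y": -0.027,"z": 0.009,"yaw": 0,"fingers": 0.7},{"x": 0,"y": -0.027,"z": 0.009,"yaw": 0,"fingers": 0.7}], "force": 20}}

```text
time: 7.8
eef_pos: [0.5498, 0.2768, 0.184]
tcp_rot: [0.697, 0.717, 0.0, 0.0]
contact_force: [-0.6, -0.7, -0.4]
opening: 0.298
finger_force: 0.1
```

```bash
cat >> h.py <<'E'
def posts(i):  # grey/white post pixels over orange zone in top view right part, and orange contour in scene
    t=cv2.imread('pics/t%d.png'%i); o=blob(t,(5,130,60),(18,255,255),(225,150,262,240))
    ys=np.where(o.any(1))[0]; print('top orange rows',ys.min(),ys.max(),'px',(o>0).sum())
    col=t[165:262,238]; print(' col238',''.join('O' if (c[2]>c[0]*1.8 and c[2]>90 and not c[1]>.8*c[2]) else 'W' if c.min()>130 else 'g' if c.min()>70 else '.' for c in col))
E
python3 - <<'E'
from h import *
go((.570,.279,.188),.03); look(7)
for i in(5,6,7): dark(i); posts(i)
E
```

```text
t7.80 pos [0.5498 0.2768 0.184 ] ytool 0.029 tilt 0.0005 q6 0.27 op 0.298 ff 0.1 F [-0.6 -0.7 -0.4]
shift [ 0.0016  0.0202 -0.004 ] yaw -0.001
orange box (377, 158, 86, 62) area 2423.0
top orange rows 165 224 px 748
 col238 OOO.OOOOOOOOOOOOOOOOOO......OOOOOOg.gggWggg...ggg....OOOOOOOggggggWWWWWWWWWWWgg..................
orange box (376, 161, 86, 58) area 2191.0
top orange rows 166 225 px 796
 col238 ..OOOOOOOOOOOOOOOOOOOOOOOOO.....OOOOOOOggWWWWWWggggg..gggOOOOgggggWWWWWWWWWWWWggg................
orange box (376, 160, 86, 58) area 2349.5
top orange rows 167 227 px 1030
 col238 ...OOOOOOOOOOOOOOOOOOOOOOOOOOOOOOO......OOOOOOOOOOOOOOOOOOg..g....gg....gggWWWWWWWWWWgg..........
```

View pics/c7.png

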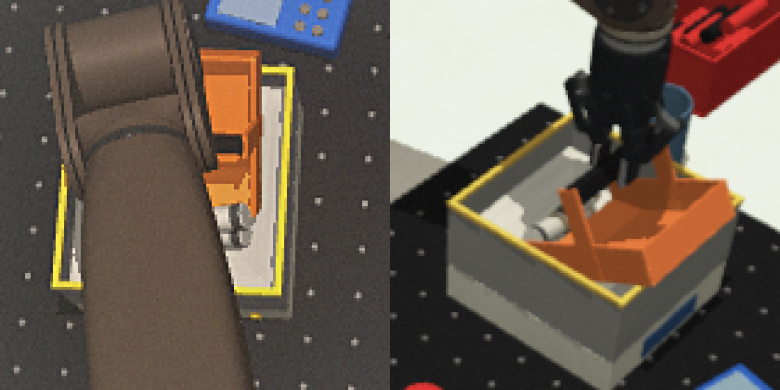

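The tray is tipped well over with its floor bare, and the posts lie ahead of the lip inside the hopper (crop left (235,225), right (550,228) and (600,205)). This was the last picture I may view, so I check the tray's tilt and height by rays.

```bash
python3 - <<'E'
from h import *
def ony(uv,y):
    o,d=ray('scene',uv); return (o+d*(y-o[1])/d[1])
f=lambda c:(320+(c[0]-390)/2.4375,100+c[1]/2.4375)
P={k:ony(f(c),.205)[[0,2]] for k,c in dict(rb=(653,287),rt=(665,240),up=(566,187),up2=(578,187)).items()}
for k,v in P.items(): print(k,v.round(4))
# fit tilt: rb=(75,0), up top=(0,106) in tray xz
d=P['rb']-(P['up']+P['up2'])/2; th=np.arctan2(d[1],d[0])-np.arctan2(-106,77); print('tilt deg',np.degrees(th))
c,s=np.cos(th),np.sin(th); print('origin',P['rb']-77*np.array([c,s])/1000)
t=cv2.imread('pics/t7.png')
print('post px on hopper', [onz('top',(155+x/2.786,150+y/2.786),.09)[:2].round(3) for x,y in((235,213),(235,240))])
E
```

```text
rb [0.6647 0.1494]
rt [0.6677 0.2144]
up [0.5459 0.2099]
up2 [0.5603 0.2182]
tilt deg 23.89862954984409
origin [0.59430866 0.11816761]
post px on hopper [array([0.507, 0.224]), array([0.479, 0.221])]
```

Request:
{"name": "move_arm", "arguments": {"plan": [{"x": 0,"y": 0,"z": 0,"yaw": 0,"fingers": 0.7},{"x": 0,"y": 0,"z": 0,"yaw": 0,"fingers": 0.7},{"x": 0,"y": 0.004,"z": 0,"yaw": 0,"fingers": 0.71},{"x": 0,"y": 0.01,"z": -0.004,"yaw": 0,"fingers": 0.72},{"x": 0,"y": 0.016,"z": -0.008,"yaw": 0,"fingers": 0.73}], "force": 20}}

```text
time: 8.4
eef_pos: [0.5565, 0.2761, 0.1927]
tcp_rot: [0.696, 0.718, -0.013, -0.008]
contact_force: [-33.1, -7.8, 23.2]
opening: 0.27
finger_force: 17.1
```

Request:
{"name": "move_arm", "arguments": {"plan": [{"x": 0,"y": 0.006,"z": -0.005,"yaw": 0,"fingers": 0.74},{"x": 0,"y": 0.012,"z": -0.01,"yaw": 0,"fingers": 0.76},{"x": 0,"y": 0.016,"z": -0.016,"yaw": 0,"fingers": 0.77},{"x": 0,"y": 0.018,"z": -0.02,"yaw": 0,"fingers": 0.78},{"x": 0,"y": 0.018,"z": -0.02,"yaw": 0,"fingers": 0.78}], "force": 20}}

```text
time: 8.9
eef_pos: [0.5842, 0.278, 0.213]
tcp_rot: [0.697, 0.717, 0.0, 0.0]
contact_force: [-2.4, 0.6, 1.7]
opening: 0.216
finger_force: 1.3
```

```bash
python3 - <<'E'
from h import *
go((.587,.279,.25),.03); look(8); dark(8); posts(8)
E
```

```text
t8.90 pos [0.5842 0.278  0.213 ] ytool 0.029 tilt 0.0009 q6 0.26 op 0.216 ff 1.3 F [-2.4  0.6  1.7]
shift [ 0.0009  0.0029 -0.037 ] yaw -0.001
orange box (377, 156, 87, 65) area 2786.5
top orange rows 163 223 px 975
 col238 OOOOOOOOOOOOOOOOO.......OOOOOOOOOOOOOOOOOOOOOOOOOOOOOOOOOOOgggggg...ggg.gggg.....................
```

Request:
{"name": "move_arm", "arguments": {"plan": [{"x": 0,"y": 0,"z": 0,"yaw": 0,"fingers": 1},{"x": 0,"y": 0,"z": 0,"yaw": 0,"fingers": 1},{"x": 0,"y": 0,"z": -0.015,"yaw": 0,"fingers": 1},{"x": 0,"y": 0,"z": -0.035,"yaw": 0,"fingers": 1},{"x": 0,"y": 0,"z": -0.06,"yaw": 0,"fingers": 1}], "force": 60}}

```text
time: 9.5
eef_pos: [0.5824, 0.2773, 0.2702]
tcp_rot: [0.697, 0.717, -0.003, -0.001]
contact_force: [-0.1, -0.8, -1.8]
opening: 0.175
finger_force: 59.4
```

Request:
{"name": "move_arm", "arguments": {"plan": [{"x": 0,"y": 0,"z": 0,"yaw": 0,"fingers": 1},{"x": 0,"y": 0,"z": 0,"yaw": 0,"fingers": 1}]}}

```text
time: 9.7
eef_pos: [0.5835, 0.2777, 0.2717]
tcp_rot: [0.697, 0.717, -0.0, -0.0]
contact_force: [0.4, 0.0, -3.1]
opening: 0.178
finger_force: 59.4
```

```bash
python3 - <<'E'
from h import *
go((.5,-.25,.28),.064); look(9); dark(9); posts(9)
s=cv2.imread('pics/s9.png'); print('post-white px inside the hopper (scene):')
h=cv2.cvtColor(s,cv2.COLOR_BGR2HSV); br=blob(s,(14,100,80),(28,255,220),(350,160,440,215)); print((br>0).sum())
E
```

```text
t9.70 pos [0.5835 0.2777 0.2717] ytool 0.029 tilt 0.0008 q6 0.26 op 0.178 ff 59.4 F [ 0.4  0.  -3.1]
shift [-0.5251 -0.0987 -0.0081] yaw -0.035
orange box (378, 137, 89, 66) area 2994.0
top orange rows 156 218 px 1028
 col238 OOOOOOOOO........OOOOOOOOOOOOOOOOOOOOOOOOOOOOOOOOOOOOOWWggWggggWg.......gggWWWWggg...............
post-white px inside the hopper (scene):
338
```

```bash
python3 - <<'E'
from h import *
w=shot('wrist','w9.png'); w1=cv2.imread('pics/w1.png')
o=[np.r_[0,0,0].astype(float)]; z=[]
for _ in range(8): ctrl.read_camera('wrist'); z.append(ctrl.get_state()['contact_force'][2])
print('Fz mean',np.mean(z),np.round(z,1))
for n,im in(('w1',w1),('w9',w)):
    o=blob(im,(5,120,50),(18,255,255),(150,60,500,400)); c=max(cv2.findContours(o,0,2)[0],key=cv2.contourArea); x,y,W,H=cv2.boundingRect(c)
    i=im[y+10:y+H-40,x+15:x+W-15].reshape(-1,3).astype(int); print(n,(x,y,W,H),'grey/white frac',((i.max(1)-i.min(1)<40)&(i.max(1)>80)).mean().round(3),'orange frac',(i[:,2]>1.7*i[:,0]).mean().round(3),'dark',(i.max(1)<80).mean().round(3))
go((.5,-.25,.28),.064)
E
```

```text
Fz mean -2.3234448307902147 [-2.5 -2.1 -1.9 -3.  -1.5 -2.  -2.  -3.6]
w1 (218, 126, 203, 217) grey/white frac 0.205 orange frac 0.615 dark 0.15
w9 (150, 118, 338, 227) grey/white frac 0.058 orange frac 0.781 dark 0.16
t10.25 pos [0.5836 0.2778 0.2722] ytool 0.029 tilt 0.0003 q6 0.26 op 0.175 ff 59.4 F [ 0.5 -0.4 -3.6]
shift [-0.5252 -0.0989 -0.0078] yaw -0.035
```

```bash
python3 - <<'E'
from h import *
m=ctrl.camera_model('wrist'); K=np.array(m['intrinsics']); C=np.linalg.inv(np.array(m['tool_from_camera']))
def px(p): q=C[:3,:3]@p+C[:3,3]; u=K@np.array([q[0],-q[1],-q[2]]); return u[:2]/u[2]
w=cv2.imread('pics/w9.png'); k=np.zeros(w.shape[:2],np.uint8)
P=np.array([px(np.array([x,y,.066])) for x,y in((-.068,-.07),(-.068,.068),(.068,.068),(.068,-.07))]); print(P.round())
cv2.fillConvexPoly(k,P.astype(np.int32),255)
i=w.astype(int); g=((i.max(2)-i.min(2)<45)&(i.max(2)>75)&(k>0)).astype(np.uint8)
n,l,st,ce=cv2.connectedComponentsWithStats(g); print('area',(k>0).sum(),'grey blobs',[(s.tolist()) for s in st[1:] if s[4]>30])
E
```

```text
[[216. 347.]
 [421. 347.]
 [440. 137.]
 [196. 137.]]
area 47792 grey blobs [[280, 283, 18, 51, 522], [344, 282, 19, 52, 535]]
```

The tray is empty: only the two symmetric finger pads show grey, and the weight reads 2.3 N. Now I carry it back to the mat.

Request:
{"name": "move_arm", "arguments": {"plan": [{"x": -0.03,"y": -0.006,"z": 0,"yaw": 0,"fingers": 1},{"x": -0.075,"y": -0.014,"z": 0,"yaw": 0,"fingers": 1},{"x": -0.12,"y": -0.022,"z": 0,"yaw": 0,"fingers": 1},{"x": -0.165,"y": -0.031,"z": 0,"yaw": 0,"fingers": 1},{"x": -0.21,"y": -0.04,"z": 0,"yaw": 0,"fingers": 1}]}}

```text
time: 10.75
eef_pos: [0.5493, 0.0653, 0.2726]
tcp_rot: [0.697, 0.717, 0.0, 0.0]
contact_force: [0.7, -0.3, -2.6]
opening: 0.179
finger_force: 59.1
```

Request:
{"name": "move_arm", "arguments": {"plan": [{"x": -0.045,"y": -0.008,"z": 0,"yaw": 0,"fingers": 1},{"x": -0.09,"y": -0.017,"z": 0,"yaw": 0,"fingers": 1},{"x": -0.135,"y": -0.025,"z": 0,"yaw": 0,"fingers": 1},{"x": -0.18,"y": -0.034,"z": 0,"yaw": 0,"fingers": 1},{"x": -0.21,"y": -0.04,"z": 0,"yaw": 0,"fingers": 1}]}}

```text
time: 11.25
eef_pos: [0.5152, -0.1471, 0.2728]
tcp_rot: [0.697, 0.717, -0.0, 0.001]
contact_force: [0.9, 0.1, -1.8]
opening: 0.181
finger_force: 59.2
```

Request:
{"name": "move_arm", "arguments": {"plan": [{"x": -0.04,"y": -0.007,"z": 0,"yaw": 0,"fingers": 1},{"x": -0.08,"y": -0.014,"z": 0,"yaw": 0,"fingers": 1},{"x": -0.105,"y": -0.019,"z": 0.02,"yaw": 0,"fingers": 1},{"x": -0.105,"y": -0.019,"z": 0.06,"yaw": 0,"fingers": 1},{"x": -0.105,"y": -0.019,"z": 0.1,"yaw": 0,"fingers": 1}]}}

```text
time: 11.75
eef_pos: [0.5004, -0.2516, 0.1727]
tcp_rot: [0.698, 0.717, 0.0, 0.002]
contact_force: [0.9, 0.0, -3.0]
opening: 0.181
finger_force: 59.1
```

```bash
python3 - <<'E'
from h import *
t=shot('top','t10.png'); s=shot('scene','s10.png'); go((.498,-.25,.083),.03)
def ony(uv,y):
    o,d=ray('scene',uv); return (o+d*(y-o[1])/d[1])
o=blob(s,(5,130,60),(18,255,255),(150,200,340,390)); c=max(cv2.findContours(o,0,2)[0],key=cv2.contourArea)[:,0]
print('bbox',cv2.boundingRect(c),'lowest px',c[c[:,1].argmax()])
for n,i in(('right',c[:,0].argmax()),('left',c[:,0].argmin()),('low',c[:,1].argmax())): print(n,c[i])
E
```

```text
t11.85 pos [ 0.496  -0.2474  0.1656] ytool 0.028 tilt 0.014 q6 -0.67 op 0.179 ff 59.1 F [-0.8  0.7 -3.7]
shift [-0.0034  0.0029  0.0825] yaw -0.002
bbox (191, 250, 101, 92) lowest px [241 341]
right [291 300]
left [191 290]
low [241 341]
```

Request:
{"name": "move_arm", "arguments": {"plan": [{"x": -0.001,"y": -0.001,"z": 0.03,"yaw": 0,"fingers": 1},{"x": -0.001,"y": -0.001,"z": 0.055,"yaw": 0,"fingers": 1},{"x": -0.001,"y": -0.001,"z": 0.075,"yaw": 0,"fingers": 1},{"x": -0.001,"y": -0.001,"z": 0.083,"yaw": 0,"fingers": 1},{"x": -0.001,"y": -0.001,"z": 0.083,"yaw": 0,"fingers": 1}]}}

```text
time: 12.35
eef_pos: [0.4993, -0.2508, 0.0899]
tcp_rot: [0.697, 0.717, -0.0, -0.0]
contact_force: [0.2, 0.4, -3.5]
opening: 0.178
finger_force: 59.3
```

Request:
{"name": "move_arm", "arguments": {"plan": [{"x": 0,"y": 0,"z": 0.003,"yaw": 0,"fingers": 1},{"x": 0,"y": 0,"z": 0.005,"yaw": 0,"fingers": 1},{"x": 0,"y": 0,"z": 0.005,"yaw": 0,"fingers": 1}]}}

```text
time: 12.65
eef_pos: [0.4994, -0.2511, 0.0853]
tcp_rot: [0.697, 0.717, 0.0, 0.001]
contact_force: [0.2, -0.6, -2.9]
opening: 0.18
finger_force: 59.2
```

Request:
{"name": "move_arm", "arguments": {"plan": [{"x": 0,"y": 0,"z": 0.002,"yaw": 0,"fingers": 1},{"x": 0,"y": 0,"z": 0.004,"yaw": 0,"fingers": 1},{"x": 0,"y": 0,"z": 0.004,"yaw": 0,"fingers": 1}]}}

```text
time: 12.95
eef_pos: [0.499, -0.2509, 0.0803]
tcp_rot: [0.697, 0.717, -0.0, 0.0]
contact_force: [0.1, -0.6, -1.3]
opening: 0.177
finger_force: 59.2
```

Request:
{"name": "move_arm", "arguments": {"plan": [{"x": 0,"y": 0,"z": 0.002,"yaw": 0,"fingers": 1},{"x": 0,"y": 0,"z": 0.003,"yaw": 0,"fingers": 1},{"x": 0,"y": 0,"z": 0.003,"yaw": 0,"fingers": 1}]}}

```text
time: 13.25
eef_pos: [0.5002, -0.251, 0.079]
tcp_rot: [0.697, 0.717, 0.001, 0.001]
contact_force: [3.0, 3.4, 5.0]
opening: 0.178
finger_force: 60.0
```

Request:
{"name": "move_arm", "arguments": {"plan": [{"x": 0,"y": 0,"z": 0,"yaw": 0,"fingers": 0.7},{"x": 0,"y": 0,"z": 0,"yaw": 0,"fingers": 0.5},{"x": 0,"y": 0,"z": 0,"yaw": 0,"fingers": 0.3},{"x": 0,"y": 0,"z": 0,"yaw": 0,"fingers": 0.2},{"x": 0,"y": 0,"z": 0,"yaw": 0,"fingers": 0.2}]}}

```text
time: 13.75
eef_pos: [0.4988, -0.2508, 0.0771]
tcp_rot: [0.697, 0.717, -0.0, -0.0]
contact_force: [-0.0, -0.3, 0.1]
opening: 0.797
finger_force: 0.0
```

Request:
{"name": "move_arm", "arguments": {"plan": [{"x": 0,"y": 0,"z": -0.01,"yaw": 0,"fingers": 0.2},{"x": 0,"y": 0,"z": -0.04,"yaw": 0,"fingers": 0.2},{"x": 0,"y": 0,"z": -0.08,"yaw": 0,"fingers": 0.2},{"x": 0,"y": 0,"z": -0.12,"yaw": 0,"fingers": 0.2},{"x": 0,"y": 0,"z": -0.13,"yaw": 0,"fingers": 0.2}]}}

```text
time: 14.25
eef_pos: [0.5014, -0.2526, 0.2142]
tcp_rot: [0.697, 0.717, 0.001, 0.005]
contact_force: [0.5, -0.6, 1.3]
opening: 0.8
finger_force: 0.0
```

```bash
python3 - <<'E'
from h import *
s0=ctrl.get_state(); w=shot('wrist','w11.png'); t=shot('top','t11.png'); s=shot('scene','s11.png'); go((.557,-.015,.2),.03)
cw=wcw(s0)
k=((w.max(2)<60)*255).astype(np.uint8)
o=blob(w,(5,130,60),(18,255,255),(130,60,520,400)); c=max(cv2.findContours(o,0,2)[0],key=cv2.contourArea)[:,0]; print('wrist orange',cv2.boundingRect(c))
# back-wall top edge and lip rows -> tray centre, in wrist view
r=cv2.minAreaRect(c); print(r)
for n,im,roi in(('top',t,(370,205,450,295)),('scene',s,(170,230,330,390))):
    m=blob(im,(105,120,80),(125,255,255),roi); o=blob(im,(5,130,60),(18,255,255),roi); print(n,'mat',quad(n,m,.003),'orange bbox',cv2.boundingRect(o), 'area',(o>0).sum())
# start pictures for comparison
for n,f,roi in(('top','top0',(370,205,450,295)),('scene','scene0',(170,230,330,390))):
    o=blob(cv2.imread('pics/%s.png'%f),(5,130,60),(18,255,255),roi); print('start',n,cv2.boundingRect(o),(o>0).sum())
# hopper content in top view: dark feet / brass bands
i=t[165:262,172:268].astype(int); print('arm over hopper? dark frac',(i.max(2)<70).mean().round(3))
E
```

```text
t14.40 pos [ 0.4991 -0.2509  0.208 ] ytool 0.029 tilt 0.0015 q6 -0.68 op 0.801 ff 0.0 F [ 0.3 -0.8 -0.6]
shift [0.2342 0.0647 0.0078] yaw -0.001
wrist orange (218, 122, 191, 205)
((313.0, 224.0), (204.0, 190.0), 90.0)
top mat ((0.4973563849925995, -0.24935229122638702), (0.20068220794200897, 0.22037316858768463), 86.13978576660156) orange bbox (378, 217, 58, 65) area 478
scene mat ((0.4985468089580536, -0.25030991435050964), (0.20276688039302826, 0.22255805134773254), 86.19322967529297) orange bbox (198, 277, 132, 103) area 3760
start top (379, 219, 60, 59) 2101
start scene (194, 276, 136, 89) 2728
arm over hopper? dark frac 0.091
```

```bash
python3 - <<'E'
from h import *
w=cv2.imread('pics/w11.png'); m=ctrl.camera_model('wrist')
s=ctrl.get_state(); cw=wcw(s)
b=onz('wrist',(408,215),.045,cw); l=onz('wrist',(219,215),.018,cw); print('back',b.round(4),'lip',l.round(4),'len',np.hypot(*(b-l)[:2]),'centre',(b-np.r_[.075,.002,0]).round(4),(l+np.r_[.085,.002,0]).round(4))
# bar edges: dark run on rows through the orange floor
for r in(160,200,240,270):
    d=np.where(w[r,280:370].max(1)<75)[0]+280; print(r,d.min(),d.max(),onz('wrist',((d.min()+d.max())/2,r),.1,cw).round(4))
# posts in hopper, top view
t=cv2.imread('pics/t11.png'); z=cv2.inRange(cv2.cvtColor(t,cv2.COLOR_BGR2HSV),(8,60,60),(25,255,230)); g=t.astype(int)
t0=cv2.imread('pics/top0.png'); d=(np.abs(g-t0.astype(int)).max(2)>35).astype(np.uint8); k=np.zeros_like(d); k[170:265,175:265]=d[170:265,175:265]
k=cv2.morphologyEx(k,cv2.MORPH_OPEN,np.ones((2,2),np.uint8)); n,_,st,ce=cv2.connectedComponentsWithStats(k)
for a,c in zip(st[1:],ce[1:]):
    if a[4]>15: print('changed',a.tolist(),onz('top',c,.065)[:2].round(3))
E
```

```text
back [ 0.5764 -0.2489  0.045 ] lip [ 0.4028 -0.2602  0.018 ] len 0.17396926760058506 centre [ 0.5014 -0.2509  0.045 ] [ 0.4878 -0.2582  0.018 ]
160 309 330 [ 0.4974 -0.1993  0.1   ]
200 310 329 [ 0.4982 -0.2272  0.1   ]
240 310 329 [ 0.499 -0.257  0.1  ]
270 310 329 [ 0.4996 -0.2807  0.1   ]
changed [228, 207, 20, 12, 161] [0.552 0.236]
changed [203, 209, 22, 11, 150] [0.543 0.303]
changed [202, 230, 44, 11, 281] [0.485 0.266]
```

The tray stands with its bar at (0.498, -0.25), over the mat centre. Four posts show in the hopper, as two single blobs and one double-width blob. Next is the plunger, with shut fingers.

Request:
{"name": "move_arm", "arguments": {"plan": [{"x": 0.045,"y": 0.012,"z": 0,"yaw": 0,"fingers": 0.4},{"x": 0.09,"y": 0.025,"z": 0,"yaw": 0,"fingers": 0.7},{"x": 0.135,"y": 0.037,"z": 0,"yaw": 0,"fingers": 1},{"x": 0.18,"y": 0.05,"z": 0,"yaw": 0,"fingers": 1},{"x": 0.225,"y": 0.062,"z": 0.0,"yaw": 0,"fingers": 1}]}}

```text
time: 14.9
eef_pos: [0.5531, -0.0221, 0.2044]
tcp_rot: [0.697, 0.717, -0.001, -0.002]
contact_force: [0.9, -0.3, 0.2]
opening: -0.001
finger_force: 0.0
```

Request:
{"name": "move_arm", "arguments": {"plan": [{"x": 0.009,"y": 0.002,"z": 0.03,"yaw": 0,"fingers": 1},{"x": 0.009,"y": 0.002,"z": 0.07,"yaw": 0,"fingers": 1},{"x": 0.009,"y": 0.002,"z": 0.1,"yaw": 0,"fingers": 1},{"x": 0.009,"y": 0.002,"z": 0.11,"yaw": 0,"fingers": 1},{"x": 0.009,"y": 0.002,"z": 0.11,"yaw": 0,"fingers": 1}]}}

```text
time: 15.4
eef_pos: [0.5536, -0.0146, 0.0938]
tcp_rot: [0.697, 0.717, -0.002, -0.003]
contact_force: [-0.2, -0.9, 0.3]
opening: -0.003
finger_force: 0.0
```

```bash
python3 -c "
from h import *
go((.557,-.015,.058),.03)"
```

```text
t15.40 pos [ 0.5536 -0.0146  0.0938] ytool 0.029 tilt 0.0073 q6 -0.24 op -0.003 ff 0.0 F [-0.2 -0.9  0.3]
shift [-0.0005  0.0036  0.0358] yaw -0.001
```

Request:
{"name": "move_arm", "arguments": {"plan": [{"x": 0,"y": 0.001,"z": 0.015,"yaw": 0,"fingers": 1},{"x": 0,"y": 0.001,"z": 0.025,"yaw": 0,"fingers": 1},{"x": 0,"y": 0.001,"z": 0.034,"yaw": 0,"fingers": 1},{"x": 0,"y": 0.001,"z": 0.038,"yaw": 0,"fingers": 1},{"x": 0,"y": 0.001,"z": 0.038,"yaw": 0,"fingers": 1}]}}

```text
time: 15.9
eef_pos: [0.5586, -0.0155, 0.0613]
tcp_rot: [0.697, 0.717, 0.001, 0.001]
contact_force: [-3.0, -0.3, 8.6]
opening: -0.001
finger_force: 4.3
```

Request:
{"name": "move_arm", "arguments": {"plan": [{"x": 0,"y": 0,"z": 0.003,"yaw": 0,"fingers": 1},{"x": 0,"y": 0,"z": 0.004,"yaw": 0,"fingers": 1},{"x": 0,"y": 0,"z": 0.004,"yaw": 0,"fingers": 1}]}}

```text
time: 16.2
eef_pos: [0.559, -0.0156, 0.0605]
tcp_rot: [0.697, 0.717, 0.0, 0.001]
contact_force: [-9.2, 0.5, 21.5]
opening: -0.005
finger_force: 11.1
```

Request:
{"name": "move_arm", "arguments": {"plan": [{"x": 0,"y": 0,"z": -0.02,"yaw": 0,"fingers": 1},{"x": 0,"y": 0,"z": -0.06,"yaw": 0,"fingers": 1},{"x": 0,"y": 0,"z": -0.1,"yaw": 0,"fingers": 1},{"x": 0,"y": 0,"z": -0.14,"yaw": 0,"fingers": 1},{"x": 0,"y": 0,"z": -0.14,"yaw": 0,"fingers": 1}]}}

```text
time: 16.7
eef_pos: [0.5613, -0.0159, 0.2032]
tcp_rot: [0.697, 0.717, 0.004, 0.006]
contact_force: [0.2, -0.1, 0.0]
opening: 0.004
finger_force: 0.0
```

```bash
python3 - <<'E'
from h import *
s=shot('scene','s12.png'); s0=cv2.imread('pics/scene0.png')
for im in(s0,s): print('plunger',cv2.boundingRect(blob(im,(0,150,100),(8,255,255),(310,250,360,290))))
roi=(170,230,312,390); print('tray',[cv2.boundingRect(blob(im,(5,130,60),(18,255,255),roi)) for im in(cv2.imread('pics/s11.png'),s)])
print(ctrl.sign_off())
E
```

```text
plunger (324, 257, 20, 16)
plunger (324, 257, 20, 16)
tray [(198, 277, 94, 88), (198, 277, 94, 88)]
the job is handed in; nothing more can be done
None
```

I handed the job in at about 17 s: all four posts are in the hopper, the empty tray stands let go in the middle of its mat, and the red plunger was pressed to its stop and is back up; the judge's verdict was not reported.

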